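Sweep the stray nuts off the test case lid, then hold the lid open

TASK

Before the inspector looks at the hub inside the grey test case, clear its blue lid: take the yellow sweeper block from its black pad, stand its rubber edge on the lid beside the right-hand edge (as the robot sees it) and, keeping it pressed lightly on the lid the whole way, push the three loose nuts in one sweep over the left-hand edge into the cardboard tray. Stand the block upright back on the middle of its pad and let it go, then raise the lid by its orange bar to 45 degrees and finish while still holding it there, because it falls shut when released. Never lean hard on the lid, and leave the other things on the bench where they are.

Things in the scene. Friction and masses are not known exactly. Their poses are not given: they have to be found in the camera images.
- case: Fixed grey metal test case, 190 (x) x 230 (y) x 69 mm high, closed by a blue lid. Origin on the bench under its middle; x axis points from the bar to the hinge (roughly away from the robot), y axis to the left, towards the tray. Its place varies by 7 to 12 cm and its yaw up to 0.2 rad either way.
- lid (a joint): Angle of the blue lid in rad: 0 shut (level), 0.785 = 45 degrees open, limit 1.9. The hinge runs along the case's y axis at its far edge; the front edge with the bar rises as the value grows. Lid 0.4 to 0.63 kg with no stay: it falls shut when let go; lifting it takes 2 to 3 N at the bar. It is firm against pressing when shut.
- lid_hinge (a point): Point on the lid's hinge line, in its middle, 74 mm above the bench; axes as case (does not turn with the lid).
- lid_top (a point): Middle of the flat blue upper face of the shut lid, 78 mm above the bench; axes as case. The lid is 200 (x) x 240 (y) x 8 mm. Ribs 8 mm wide and 6 mm high run along its front and rear edges, leaving a smooth channel 172 mm wide (x) that is open at the left and right ends.
- bar (a point): Middle of the round orange lifting bar: 12 mm thick, free length 118 mm along y, 250 mm from the hinge line, 50 mm in front of the lid's front edge, on two steel arms at y = +-65 mm; centre 74 mm above the bench when shut. The gap between bar and lid edge is 44 mm: straddle with the fingers opened 50 mm at most. The bar can turn between the pads. Axes turn with the lid.
- block: Loose yellow sweeper block, 135 (its x) x 32 (its y) x 60 mm high, 0.20 to 0.33 kg, with a black rubber lower edge 28 mm thick and 10 mm high. Origin at the centre of its underside, z up. Stands upright on the pad, long side along the pad's long side. Gripped across its 32 mm at 40 mm above its underside or higher, the fingertips pass clear above the nuts.
- pad: Fixed black rubber pad on the bench to the right of the case, 190 (x) x 90 (y) x 3 mm high; origin at the centre of its underside. Home of the block.
- tray: Fixed open cardboard tray along the left side of the case, 210 (x) x 150 (y) x 55 mm high, walls and floor 4 mm; origin at the centre of its underside, axes as the case. Its near wall stands just under the lid's left edge.
- nut0: Loose steel hexagon nut, 24 mm across flats (28 mm over corners), 13 mm high, 35 g, lying on the lid's middle area, at least 55 mm from its right edge. Origin at the centre of its underside.
- nut1: Second nut, same as nut0.
- nut2: Third nut, same as nut0.
- hub: Bystander: steel flanged hub, 110 mm across, 46 mm high, on the bench at the left. Origin under its centre.
- hexkeys: Bystander: set of hexagon keys in a blue holder, about 145 x 60 x 33 mm, on the bench behind the pad. Origin under the holder.
- bottle: Bystander: white bottle, 60 mm thick, 150 mm high, at the back left. Origin under its centre.
- collar: Bystander: aluminium collar ring, 90 mm across, 20 mm high, on the bench at the far right. Origin under its centre.
- cup: Bystander: grey cup, 70 mm across, 80 mm high, on the bench left of the tray. Origin under its centre.

How it is judged (in metres and radians):
On the way, in this order (a step that is already met when the one before it is completed fails the run):
1. the block stands on the right-hand part of the shut lid, pressed on it (y of block in the frame of case between -0.13 and -0.05 m and contact force between block and lid above 1 N and angle between block's own z axis and vertical below 0.15 rad), for 0.1 s.
2. the block passes the middle of the lid, still pressed on it (y of block in the frame of case between -0.04 and 0.04 m and contact force between block and lid above 1 N and angle between block's own z axis and vertical below 0.15 rad), for 0.1 s.
3. the block reaches the left-hand part of the lid, still pressed on it (y of block in the frame of case between 0.065 and 0.16 m and contact force between block and lid above 1 N and angle between block's own z axis and vertical below 0.15 rad), for 0.1 s.
4. all nuts lie in the tray and the block stands upright on its pad, let go, with the lid still shut (x of nut0 in the frame of tray between -0.105 and 0.105 m and y of nut0 in the frame of tray between -0.075 and 0.075 m and height (world z) of each of nut0, nut1, nut2 below 0.04 m and x of nut1 in the frame of tray between -0.105 and 0.105 m and y of nut1 in the frame of tray between -0.075 and 0.075 m and x of nut2 in the frame of tray between -0.105 and 0.105 m and y of nut2 in the frame of tray between -0.075 and 0.075 m and horizontal distance between block and pad below 0.03 m and angle between block's own z axis and vertical below 0.1 rad and height (world z) of block below 0.008 m and contact force between the fingers and block below 0.1 N and value of joint lid below 0.05 rad), for 0.2 s.
At the end, for the whole second after the job is handed in: The lid is held still by the fingers at 45 degrees, within 5 degrees, with nothing else carrying it; the three nuts lie in the tray; the block stands upright on its pad, released, its centre within 30 mm of the pad's centre; the program ends while holding (value of joint lid between 0.698 and 0.872 rad and velocity of joint lid between -0.05 and 0.05 rad/s and contact force between the fingers and lid above 0.5 N and x of nut0 in the frame of tray between -0.105 and 0.105 m and y of nut0 in the frame of tray between -0.075 and 0.075 m and height (world z) of each of nut0, nut1, nut2 below 0.04 m and x of nut1 in the frame of tray between -0.105 and 0.105 m and y of nut1 in the frame of tray between -0.075 and 0.075 m and x of nut2 in the frame of tray between -0.105 and 0.105 m and y of nut2 in the frame of tray between -0.075 and 0.075 m and horizontal distance between block and pad below 0.03 m and angle between block's own z axis and vertical below 0.1 rad and height (world z) of block below 0.008 m and contact force between the fingers and block below 0.1 N); the arm keeps its last pose, push and grip.
It fails at once if the block is pressed on the lid with more than 45 N (contact force between block and lid above 45 N).
It fails at once if the lid is raised while a nut still lies on it (value of joint lid above 0.15 rad and height (world z) of any of nut0, nut1, nut2 above 0.065 m).
It fails at once if another thing on the bench is moved by more than 30 mm (distance of any of hub, hexkeys, bottle, collar, cup from where it was at the start of the episode above 0.03 m).
It also fails if it takes over 67 s, if anything falls off the work surface, if the arm or the gripper's body presses on something with over 40 N, if the wrist force passes 120 N, or if a joint passes its speed limit or range.

ROBOT

A 7-joint arm with a two-finger parallel gripper is mounted at the origin on the work surface. World frame = base frame: x ahead of the robot, y to its left, z up, the work surface at z = 0. Lengths are in mm, angles in rad, forces in N, time in s.
With the tool pointing down it reaches from about 425 to 1025 mm from the base axis. Payload 9.4 kg.
Tool frame: the origin (TCP) lies midway between the tips of the shut fingers; the grasp point (between the pads) lies robot.tcp_to_grasp behind it (robot.tcp_to_grasp is the distance from the TCP to the grasp point, in mm); z points along the fingers, y is the line along which they close (so a half turn about z gives the same grasp; the last joint's range is limited). The gripper opens to 85 mm and grips with 20 to 120 N. Pads are 22 mm wide; open, the fingers measure 114 mm over their backs; the gripper's body (76 mm by 85 mm) begins 54 mm behind the grasp point. The pads swing forward as they close: fully open they stand 13 mm farther back than shut.
Start: joints at [-1.423, 0.599, -0.003, 1.599, 0.002, 0.943, -0.08], TCP at [161.617, 706.756, 191.775] pointing down, gripper open.
Joint ranges: [-2.57, 2.57], [-0.35, 1.97], [-1.29, 1.29], [0.11, 2.56], [-1.05, 4.19], [0.11, 1.86], [-2.63, 2.63]. Speed limits (rad/s): [2.22, 2.22, 3.01, 3.01, 3.14, 3.14, 3.14].

INTERFACE

Orientations are given as a unit quaternion [w, x, y, z].
In Python, from cell import robot gives the robot as it stands.
- The arm moves only by the tool apply_moves, never from a script. Its argument "motion" is a list of rows, each an object with "dr": the turn, a rotation vector about the tool's x, y, z in degrees, a list of three; "slide": the shift along the tool's x, y, z in cm, a list of three; "gripper": the opening, from 0 (shut) to 1 (fully open). A call has 1 to 5 rows; each row is the pose to reach, as a shift and turn from the pose commanded when the call began, along the tool's axes at that moment; what a row does not reach only later rows make up. A row lasts 1/12 s, in which the tool goes at most 41.7 mm and 7.16 degrees, less where a joint would pass 70% of its speed; a pose out of reach is approached as far as the arm can. A call with a gripper value outside its range is refused whole. The fingers move at their own pace and stop on an object; "newtons" is the grip in N (left out, the last holds). Time passes only in rows, so rows that repeat a pose let the fingers close. It gives the time, the measured TCP pose, the force, the opening and the grip force at its end, in the units of the state.
- robot.observe(): the state, without advancing time (a new reading comes with each control period).
- robot.capture(name): name is "scene" or "side" or "wrist"; returns a dict with "color" (420x560x3 uint8, red, green, blue), "camera_matrix" (3x3 intrinsics, pixels), "R" (3x3) and "t" (3): a world point X has camera coordinates R X + t; the wrist camera has in their place "mount" (4x4, takes a point from camera to tool coordinates, whose origin is the TCP and whose axes are the flange's). Camera axes: x right, y down, z forward; pixel columns grow to the right and rows downward; lengths in mm; the calibration is good to about 2 mm. A picture is of the moment at which its call begins: read the wrist's pose just before it. There is no depth.
- robot.job_done(): hands the job in; it is judged then, once.
Trained networks look in the newest picture that a camera, given by its name, has taken for a name from the list of things; names that differ only in an ending like _2 or _b are one class to them, and where a whole thing is asked for, a point or a joint stands for the part that bears it (a point fixed in the world has none). Each returns a list of dicts, best first, with "conf" (0 to 1); they miss things now and then, are a little off and sometimes report something else, mostly with a low value. They report only what shows in the picture. A call takes as long as a camera call.
- robot.look_for(camera, name): "rect" ([left, top, width, height] in pixels, round what is visible of it).
- robot.pinpoint(camera, name): "location" ([row, column] in pixels: a listed point, or the origin of a listed thing).
The state is a dict: "time_s": time; "joints": joint angles; "dq": joint speeds; "joint_torque": joint torques, N m; "position": TCP position; "eef_rot": TCP orientation; "wrist_force": force on the tool from outside, world axes, zero at the start; "torque": the same for the moment, N m; "opening": opening from 0.0 (shut) to 1.0 (fully open); "finger_force": force on a finger pad.
Only numpy, scipy, OpenCV 4.12 (cv2) and the standard library are available. Lean on these libraries where they do the work, as an engineer would, in place of code of your own. Each camera call takes 0.05 s, during which the arm holds its last target. There are 200 camera calls.

## Working session

There is one attempt and no reset: what is moved stays moved. The work goes in short steps, Python scripts to look and compute and a tool call to move; the robot and the scene stay as the last step left them, time stands still between calls to the robot, and variables do not carry over. Pictures are saved under pics/ and viewed, at most 10 in all, crops included, and the job is handed in when it is done.

Besides the shell and the picture viewer there is one more tool, called after "Request:" as name([rows], argument=value, ...), one row to a line, values as JSON. apply_moves: Moves the arm, as the interface text tells. Its arguments: {"type":"object","properties":{"motion":{"type":"array","items":{"type":"object","properties":{"dr":{"type":"array","items":{"type":"number"}},"slide":{"type":"array","items":{"type":"number"}},"gripper":{"type":"number"}}}},"newtons":{"type":"number"}},"required":["motion"]}

```bash
ls; mkdir -p pics
python3 - <<'E'
from cell import robot
import cv2,numpy as np
s=robot.observe();print(s, robot.tcp_to_grasp)
for c in ("scene","side"):
    p=robot.capture(c);cv2.imwrite(f"pics/{c}0.png",p["color"][:,:,::-1])
    print(c,p["camera_matrix"].tolist(),p["R"].tolist(),p["t"].tolist())
    for n in "case lid_hinge lid_top bar block pad tray nut0 hexkeys".split():
        print(n,[(np.round(d["location"],1).tolist(),round(d["conf"],2)) for d in robot.pinpoint(c,n)[:4]])
print(robot.observe()["time_s"])
E
```

```text
pics
{'time_s': 0.0, 'joints': array([-1.42272862,  0.60012039, -0.00258121,  1.60013099,  0.00180252,
        0.94289179, -0.07978751]), 'dq': array([-6.68042072e-05,  4.93390133e-04,  6.53778618e-04,  1.30062488e-03,
       -4.46650207e-04, -7.82872549e-04, -6.55486084e-04]), 'joint_torque': array([-6.37508510e-04, -7.76449943e+01,  1.56412527e+00, -2.58017188e+01,
        1.21496787e-02,  8.96058540e-03, -2.04756378e-05]), 'position': array([161.46774318, 706.24526903, 190.91947408]), 'eef_rot': array([-2.55134005e-05,  1.12095813e-01,  9.93697101e-01, -7.73674546e-04]), 'wrist_force': array([-0.53481843,  0.22716261,  0.21361728]), 'torque': array([-0.04266997, -0.04710925,  0.01642792]), 'finger_force': 0.0, 'opening': 1.0053019962046605} 18.700000000000003
scene [[380.4571574592742, 0.0, 288.89847908114973], [0.0, 380.4571574592742, 213.8763431443931], [0.0, 0.0, 1.0]] [[-0.3012810768882901, 0.9534531284727639, -0.012523758003518518], [0.553979680534741, 0.16433143725560623, -0.8161505328578377], [-0.7761032317054593, -0.2528286189002449, -0.577703611899161]] [209.0508915903789
[... 473 characters left out ...]
[[450.3814150206457, 0.0, 274.11301237822283], [0.0, 450.3814150206457, 205.30271996485828], [0.0, 0.0, 1.0]] [[-0.9996710938727138, -0.025643858817725487, 0.0003107736601894606], [-0.014423714562056414, 0.5521754235148347, -0.8336031778516954], [0.021205200625403774, -0.8333334831693426, -0.5523636893345606]] [608.742787822847, 80.8136380628032, 1506.5322016658617]
case [([230.2, 265.4], 0.66)]
lid_hinge [([207.7, 237.2], 0.69)]
lid_top [([210.1, 268.1], 0.65)]
bar [([207.4, 315.0], 0.98)]
block [([177.2, 303.5], 0.74)]
pad [([173.6, 303.8], 0.86)]
tray [([261.9, 269.4], 0.89)]
nut0 [([211.6, 250.9], 0.55), ([211.6, 262.3], 0.45)]
hexkeys [([174.0, 256.9], 0.55), ([174.4, 306.8], 0.28)]
1.0
```

View pics/scene0.png

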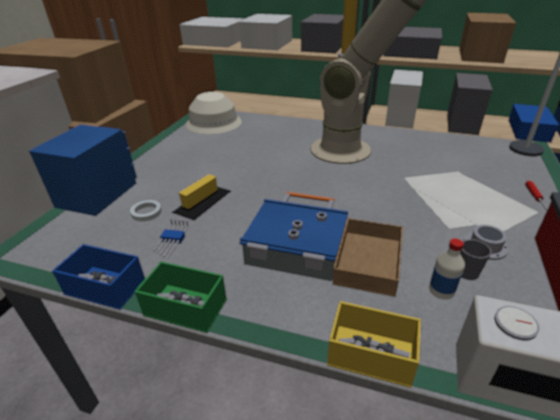

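View pics/side0.png

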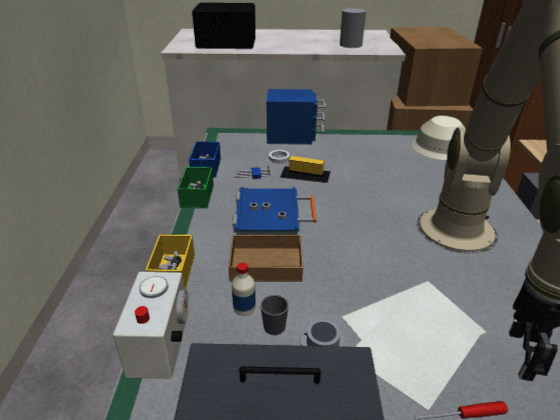

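```bash
cat > h.py <<'E'
import numpy as np,cv2
from scipy.spatial.transform import Rotation as Ro
C={"scene":(np.array([[380.457,0,288.898],[0,380.457,213.876],[0,0,1]]),np.array([[-0.3012810768882901,0.9534531284727639,-0.012523758003518518],[0.553979680534741,0.16433143725560623,-0.8161505328578377],[-0.7761032317054593,-0.2528286189002449,-0.577703611899161]]),np.array([209.0509,-253.9422,1522.3669])),
"side":(np.array([[450.381,0,274.113],[0,450.381,205.3027],[0,0,1]]),np.array([[-0.9996710938727138,-0.025643858817725487,0.0003107736601894606],[-0.014423714562056414,0.5521754235148347,-0.8336031778516954],[0.021205200625403774,-0.8333334831693426,-0.5523636893345606]]),np.array([608.7428,80.8136,1506.5322]))}
def back(c,rc,z,cam=None):
    K,R,t=cam or C[c]
    d=R.T@np.linalg.inv(K)@np.array([rc[1],rc[0],1.]);o=-R.T@t
    return o+d*(z-o[2])/d[2]
def proj(c,X,cam=None):
    K,R,t=cam or C[c]
    p=K@(R@np.asarray(X,float)+t);return p[1]/p[2],p[0]/p[2]
def wristcam(p,s):
    q=s["eef_rot"];T=np.eye(4);T[:3,:3]=Ro.from_quat([q[1],q[2],q[3],q[0]]).as_matrix();T[:3,3]=s["position"]
    M=np.linalg.inv(T@np.asarray(p["mount"]));return p["camera_matrix"],M[:3,:3],M[:3,3]
E
python3 - <<'E'
from h import *
P={"scene":dict(case=(249.1,294.3,0),hinge=(250.9,285.5,74),top=(227.6,296.5,78),bar=(196.3,309.7,74),block=(198.7,199.4,3),pad=(202.8,204.5,0),tray=(260.6,365.2,0),n0=(234.9,292.5,78),n1=(219.7,321.5,78),n2=(226.6,298.8,78),hexk=(236,173.5,0)),
"side":dict(case=(230.2,265.4,0),hinge=(207.7,237.2,74),top=(210.1,268.1,78),bar=(207.4,315,74),block=(177.2,303.5,3),pad=(173.6,303.8,0),tray=(261.9,269.4,0),n0=(211.6,250.9,78),n1=(211.6,262.3,78),hexk=(174,256.9,0))}
for c in P:
  for n,v in P[c].items(): print(c,n,back(c,v[:2],v[2]).round())
E
```

```text
scene case [632.  -4.   0.]
scene hinge [727.   3.  74.]
scene top [636.   3.  78.]
scene bar [476.  -4.  74.]
scene block [ 484. -372.    3.]
scene pad [ 497. -347.    0.]
scene tray [623. 186.   0.]
scene n0 [668.   2.  78.]
scene n1 [584.  57.  78.]
scene n2 [630.   8.  78.]
scene hexk [ 677. -351.    0.]
side case [637.  21.   0.]
side hinge [731.  -1.  74.]
side top [628.  16.  78.]
side bar [474. -10.  74.]
side block [ 501. -331.    3.]
side pad [ 498. -366.    0.]
side tray [619. 181.   0.]
side n0 [683.  26.  78.]
side n1 [647.  25.  78.]
side hexk [ 688. -357.    0.]
```

Request:
apply_moves([
  {"slide": [-3, -2.1, -1.3], "dr": [0, 0, 0], "gripper": 1},
  {"slide": [-6, -4.2, -2.6], "dr": [0, 0, 0], "gripper": 1},
  {"slide": [-9, -6.3, -3.9], "dr": [0, 0, 0], "gripper": 1},
  {"slide": [-12, -8.4, -5.2], "dr": [0, 0, 0], "gripper": 1},
  {"slide": [-15, -10.5, -6.5], "dr": [0, 0, 0], "gripper": 1},
])

```text
time_s: 1.42
position: [285.4, 569.6, 257.4]
eef_rot: [0.0, 0.112, 0.994, 0.0]
wrist_force: [-0.3, -0.1, 0.3]
opening: 1.006
finger_force: 0.0
```

Request:
apply_moves([
  {"slide": [-3, -2.1, -1.3], "dr": [0, 0, 0], "gripper": 1},
  {"slide": [-6, -4.2, -2.6], "dr": [0, 0, 0], "gripper": 1},
  {"slide": [-9, -6.3, -3.9], "dr": [0, 0, 0], "gripper": 1},
  {"slide": [-12, -8.4, -5.2], "dr": [0, 0, 0], "gripper": 1},
  {"slide": [-15, -10.5, -6.5], "dr": [0, 0, 0], "gripper": 1},
])

```text
time_s: 1.83
position: [408.2, 433.6, 322.7]
eef_rot: [0.0, 0.112, 0.994, 0.0]
wrist_force: [0.1, 1.2, -0.5]
opening: 0.998
finger_force: 0.0
```

Request:
apply_moves([
  {"slide": [-3, -2.1, -1.3], "dr": [0, 0, 0], "gripper": 1},
  {"slide": [-6, -4.2, -2.6], "dr": [0, 0, 0], "gripper": 1},
  {"slide": [-9, -6.3, -3.9], "dr": [0, 0, 0], "gripper": 1},
  {"slide": [-12, -8.4, -5.2], "dr": [0, 0, 0], "gripper": 1},
  {"slide": [-15, -10.5, -6.5], "dr": [0, 0, 0], "gripper": 1},
])

```text
time_s: 2.25
position: [531.0, 297.8, 387.8]
eef_rot: [0.0, 0.112, 0.994, 0.0]
wrist_force: [0.8, -0.1, 0.4]
opening: 0.998
finger_force: 0.0
```

Request:
apply_moves([
  {"slide": [-2, -2.8, -0.6], "dr": [0, 0, -2.6], "gripper": 1},
  {"slide": [-4, -5.6, -1.2], "dr": [0, 0, -5.2], "gripper": 1},
  {"slide": [-6, -8.4, -1.8], "dr": [0, 0, -7.8], "gripper": 1},
  {"slide": [-8, -11.2, -2.4], "dr": [0, 0, -10.4], "gripper": 1},
  {"slide": [-10, -14, -3], "dr": [0, 0, -13], "gripper": 1},
])

```text
time_s: 2.67
position: [596.7, 138.9, 417.3]
eef_rot: [0.0, -0.002, 1.0, 0.0]
wrist_force: [0.4, 0.8, -0.4]
opening: 1.001
finger_force: 0.0
```

Request:
apply_moves([
  {"slide": [0, -3, 0], "dr": [0, 0, 0], "gripper": 1},
  {"slide": [0, -6, 0], "dr": [0, 0, 0], "gripper": 1},
  {"slide": [0, -9, 0], "dr": [0, 0, 0], "gripper": 1},
  {"slide": [0, -12, 0], "dr": [0, 0, 0], "gripper": 1},
  {"slide": [0, -15, 0], "dr": [0, 0, 0], "gripper": 1},
])

```text
time_s: 3.08
position: [596.4, -10.9, 417.0]
eef_rot: [0.0, -0.001, 1.0, 0.0]
wrist_force: [1.0, -1.1, -0.5]
opening: 1.001
finger_force: 0.0
```

Run:
```python
from cell import robot
from h import *
s=robot.observe();p=robot.capture("wrist");cv2.imwrite("pics/w1.png",p["color"][:,:,::-1])
print(s["position"],s["eef_rot"],s["joints"].round(2),s["dq"].round(2).max(),p["camera_matrix"].tolist(),np.asarray(p["mount"]).round(3).tolist())
cam=wristcam(p,s)
import pickle;pickle.dump(cam,open("w1.pkl","wb"))
for n,z in dict(lid_hinge=74,lid_top=78,bar=74,tray=0,nut0=91,block=3,pad=0).items():
    print(n,[(np.round(d["location"]).tolist(),round(d["conf"],2),back(0,d["location"],z,cam).round()[:2]) for d in robot.pinpoint("wrist",n)[:4]])
```

```text
[596.39834265 -10.90006669 417.00059327] [ 1.70184201e-04 -1.03627359e-03  9.99999448e-01  3.81056589e-05] [-0.23  0.26  0.2   1.6  -0.05  1.28  1.56] 0.65 [[325.1797357273484, 0.0, 273.4913633997597], [0.0, 325.1797357273484, 212.50961151669566], [0.0, 0.0, 1.0]] [[-0.001, -0.95, -0.314, 80.841], [1.0, -0.001, -0.0, 0.507], [-0.0, -0.314, 0.95, -183.243], [0.0, 0.0, 0.0, 1.0]]
lid_hinge [([235.0, 284.0], 0.97, array([730.,   8.])), ([79.0, 282.0], 0.58, array([478.,   2.]))]
lid_top [([181.0, 282.0], 0.97, array([633.,   4.]))]
bar [([83.0, 281.0], 0.91, array([483.,   0.]))]
tray [([165.0, 390.0], 0.82, array([621., 205.]))]
nut0 [([151.0, 318.0], 0.71, array([583.,  58.])), ([205.0, 285.0], 0.61, array([671.,   9.])), ([181.0, 287.0], 0.47, array([631.,  11.]))]
block [([92.0, 71.0], 0.76, array([ 495., -360.]))]
pad [([90.0, 74.0], 0.69, array([ 491., -355.])), ([235.0, 286.0], 0.37, array([761.,  14.]))]
```

View pics/w1.png

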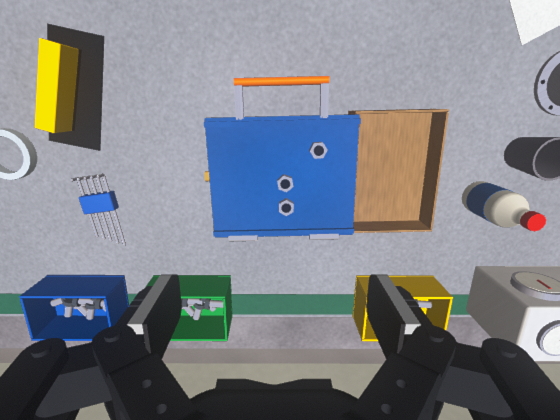

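Run:
```python
from h import *
import pickle
cam=pickle.load(open("w1.pkl","rb"))
img=cv2.imread("pics/w1.png");hsv=cv2.cvtColor(img,cv2.COLOR_BGR2HSV)
# pad corners
print("pad",[back(0,(r,c),3,cam).round()[:2].tolist() for c,r in [(48,24),(104,37),(100,150),(47,138)]])
# lid mask
def big(m,x0=0,y0=0):
    n,l,st,_=cv2.connectedComponentsWithStats(m.astype(np.uint8));i=1+st[1:,4].argmax();return l==i
H,S,V=cv2.split(hsv)
m=big((H>100)&(H<122)&(S>120)&(V>60)&(np.arange(420)[:,None]<260)&(np.arange(560)[None]>190)&(np.arange(560)[None]<380))
ys,xs=np.nonzero(m);ap=cv2.approxPolyDP(cv2.findContours(m.astype(np.uint8),0,1)[0][0],6,True)[:,0]
for c,r in ap: print("lid",c,r,back(0,(r,c),84,cam).round()[:2])
m=big((H<18)&(S>150)&(V>120)&(np.arange(420)[:,None]<110)&(np.arange(560)[None]>190)&(np.arange(560)[None]<380))
ys,xs=np.nonzero(m);W=np.array([back(0,(r,c),77,cam)[:2] for r,c in zip(ys,xs)])
print("bar",W.mean(0),W[xs<xs.min()+15].mean(0),W[xs>xs.max()-15].mean(0))
m=big((H>20)&(H<35)&(S>150)&(V>80)&(np.arange(560)[None]<120)&(np.arange(420)[:,None]<200))
ys,xs=np.nonzero(m)
print("yellow V",np.percentile(V[m],[5,25,50,75,95]))
mt=big(m&(V>np.percentile(V[m],60)*0.93))
rect=cv2.minAreaRect(np.array([back(0,(r,c),63,cam)[:2] for r,c in zip(*np.nonzero(mt))],np.float32));print("block top",rect)
```

```text
pad [[391.0, -376.0], [410.0, -289.0], [593.0, -326.0], [572.0, -417.0]]
lid 358 115 [530. 118.]
lid 205 118 [ 534. -115.]
lid 213 234 [ 725. -114.]
lid 351 234 [725. 122.]
bar [4.80859885e+02 4.77740024e-01] [481.85223033 -58.5747549 ] [479.11501595  60.40063854]
yellow V [103. 105. 247. 248. 249.]
block top ((489.388427734375, -360.5067443847656), (30.356321334838867, 133.4124755859375), 74.19397735595703)
```

Request:
apply_moves([
  {"slide": [0.7, -2.3, 1.4], "dr": [0, 0, 3], "gripper": 1},
  {"slide": [1.4, -4.6, 2.8], "dr": [0, 0, 6], "gripper": 1},
  {"slide": [2.1, -7, 4.3], "dr": [0, 0, 9], "gripper": 1},
  {"slide": [2.8, -9.3, 5.7], "dr": [0, 0, 12], "gripper": 1},
  {"slide": [3.6, -11.7, 7.2], "dr": [0, 0, 15], "gripper": 1},
])

```text
time_s: 3.9
position: [561.0, -126.1, 344.3]
eef_rot: [0.0, 0.13, 0.992, 0.0]
wrist_force: [0.1, -0.9, -0.2]
opening: 1.0
finger_force: 0.0
```

Request:
apply_moves([
  {"slide": [0.1, -2.4, 1.4], "dr": [0, 0, 0], "gripper": 1},
  {"slide": [0.2, -4.8, 2.8], "dr": [0, 0, 0], "gripper": 1},
  {"slide": [0.2, -7.3, 4.3], "dr": [0, 0, 0], "gripper": 1},
  {"slide": [0.3, -9.7, 5.7], "dr": [0, 0, 0], "gripper": 1},
  {"slide": [0.4, -12.2, 7.2], "dr": [0, 0, 0], "gripper": 1},
])

```text
time_s: 4.32
position: [526.0, -243.1, 272.2]
eef_rot: [0.0, 0.128, 0.992, 0.0]
wrist_force: [0.7, -0.1, -0.3]
opening: 1.001
finger_force: 0.0
```

Request:
apply_moves([
  {"slide": [0.1, -2.4, 1.4], "dr": [0, 0, 0], "gripper": 1},
  {"slide": [0.2, -5, 2.8], "dr": [0, 0, 0], "gripper": 1},
  {"slide": [0.2, -8, 4.3], "dr": [0, 0, 0], "gripper": 1},
  {"slide": [0.4, -12.2, 7.2], "dr": [0, 0, 0], "gripper": 1},
  {"slide": [0.4, -12.2, 7.2], "dr": [0, 0, 0], "gripper": 1},
])

```text
time_s: 4.73
position: [487.6, -363.9, 198.0]
eef_rot: [-0.002, 0.131, 0.991, -0.001]
wrist_force: [-1.6, -0.1, 0.7]
opening: 1.0
finger_force: 0.0
```

Run:
```python
from cell import robot
from h import *
s=robot.observe();p=robot.capture("wrist");cv2.imwrite("pics/w2.png",p["color"][:,:,::-1])
print(s["position"],s["eef_rot"],s["joints"].round(2),abs(s["dq"]).max())
cam=wristcam(p,s)
import pickle;pickle.dump(cam,open("w2.pkl","wb"))
for n,z in dict(block=3,pad=0).items():
    print(n,[(np.round(d["location"]).tolist(),round(d["conf"],2),back(0,d["location"],z,cam).round()[:2]) for d in robot.pinpoint("wrist",n)[:4]])
```

```text
[ 487.5926074  -363.94234901  197.98009193] [-1.74659400e-03  1.31172065e-01  9.91357853e-01 -6.67177298e-04] [ 0.34  0.47  0.31  1.88 -0.18  0.82  2.04] 0.13501288480835577
block []
pad [([177.0, 284.0], 0.57, array([ 491., -351.]))]
```

View pics/w2.png

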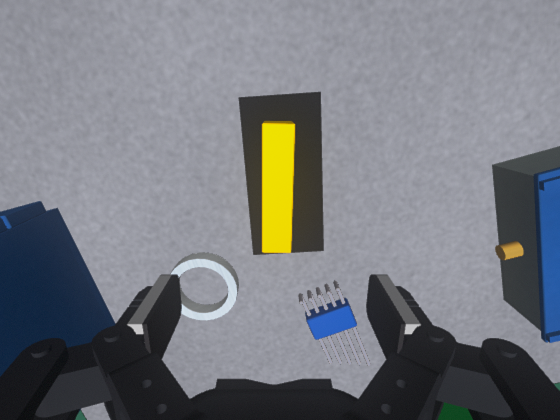

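Run:
```python
from h import *
import pickle
cam=pickle.load(open("w2.pkl","rb"))
P=[back(0,(r,c),3,cam)[:2] for c,r in [(239,97),(320,92),(324,250),(255,254)]]
print("pad",np.mean(P,0),np.round(P).tolist(), [np.degrees(np.arctan2(*(b-a)[::-1])) for a,b in ((P[0],P[3]),(P[1],P[2]))])
hsv=cv2.cvtColor(cv2.imread("pics/w2.png"),cv2.COLOR_BGR2HSV);H,S,V=cv2.split(hsv)
m=(H>20)&(H<35)&(S>150)&(V>200);m[:,:230]=0;m[:,330:]=0;m[280:]=0
Q=np.array([back(0,(r,c),63,cam)[:2] for r,c in zip(*np.nonzero(m))],np.float32)
print(cv2.minAreaRect(Q),Q.mean(0),np.degrees(np.arctan2(*np.linalg.eigh(np.cov(Q.T))[1][::-1,1])))
```

```text
pad [ 492.81737767 -351.42148745] [[391.0, -377.0], [409.0, -290.0], [595.0, -326.0], [577.0, -413.0]] [np.float64(-10.852484395884533), np.float64(-11.070855111453012)]
((490.0624084472656, -360.5095520019531), (30.786977767944336, 133.7668914794922), 74.21854400634766) [ 485.99564 -359.65363] 164.2065978801393
```

Request:
apply_moves([
  {"slide": [0, 0, 3], "dr": [0, 0, 1], "gripper": 1},
  {"slide": [0, 0, 6], "dr": [0, 0, 1], "gripper": 1},
  {"slide": [0, 0, 9], "dr": [0, 0, 1], "gripper": 1},
  {"slide": [0, 0, 11], "dr": [0, 0, 1], "gripper": 1},
  {"slide": [0, 0, 11], "dr": [0, 0, 1], "gripper": 1},
])

```text
time_s: 5.3
position: [490.8, -356.5, 88.1]
eef_rot: [-0.002, 0.136, 0.991, 0.002]
wrist_force: [-0.8, -0.4, -0.4]
opening: 1.0
finger_force: 0.0
```

Request:
apply_moves([
  {"slide": [0, 0, 0], "dr": [0, 0, 0], "gripper": 1},
])

```text
time_s: 5.38
position: [491.7, -358.4, 91.1]
eef_rot: [-0.0, 0.137, 0.991, 0.001]
wrist_force: [1.6, 0.8, 0.6]
opening: 1.0
finger_force: 0.0
```

Request:
apply_moves([
  {"slide": [0.1, -0.2, 2], "dr": [0, 0, 0], "gripper": 1},
  {"slide": [0.1, -0.2, 4], "dr": [0, 0, 0], "gripper": 1},
  {"slide": [0.1, -0.2, 5.5], "dr": [0, 0, 0], "gripper": 1},
  {"slide": [0.1, -0.2, 6.2], "dr": [0, 0, 0], "gripper": 1},
  {"slide": [0.1, -0.2, 6.2], "dr": [0, 0, 0], "gripper": 1},
])

```text
time_s: 5.8
position: [489.9, -361.4, 29.3]
eef_rot: [0.0, 0.138, 0.99, 0.0]
wrist_force: [-1.1, 0.2, 0.0]
opening: 1.004
finger_force: 0.0
```

Request:
apply_moves([
  {"slide": [0, 0, 0], "dr": [0, 0, 0], "gripper": 0.6},
  {"slide": [0, 0, 0], "dr": [0, 0, 0], "gripper": 0.3},
  {"slide": [0, 0, 0], "dr": [0, 0, 0], "gripper": 0.2},
  {"slide": [0, 0, 0], "dr": [0, 0, 0], "gripper": 0.2},
  {"slide": [0, 0, 0], "dr": [0, 0, 0], "gripper": 0.2},
], newtons=50)

```text
time_s: 6.22
position: [489.4, -362.0, 29.5]
eef_rot: [0.0, 0.138, 0.99, -0.0]
wrist_force: [-0.4, 0.3, -0.3]
opening: 0.301
finger_force: 0.0
```

Request:
apply_moves([
  {"slide": [0, 0, 0], "dr": [0, 0, 0], "gripper": 0},
  {"slide": [0, 0, 0], "dr": [0, 0, 0], "gripper": 0},
  {"slide": [0, 0, 0], "dr": [0, 0, 0], "gripper": 0},
  {"slide": [0, 0, 0], "dr": [0, 0, 0], "gripper": 0},
], newtons=50)

```text
time_s: 6.55
position: [489.0, -361.9, 28.8]
eef_rot: [-0.0, 0.138, 0.99, 0.0]
wrist_force: [-0.2, 0.0, -0.3]
opening: 0.001
finger_force: 0.0
```

Run:
```python
from cell import robot
import cv2
print(robot.observe()["wrist_force"])
a=robot.capture("wrist")["color"];b=robot.capture("side")["color"][120:260,230:390];import numpy as np
b=cv2.resize(b,(480,420));cv2.imwrite("pics/m1.png",cv2.resize(np.hstack([a,b]),(800,323))[:,:,::-1])
```

```text
[-0.16422889  0.03785565 -0.33587177]
```

View pics/m1.png

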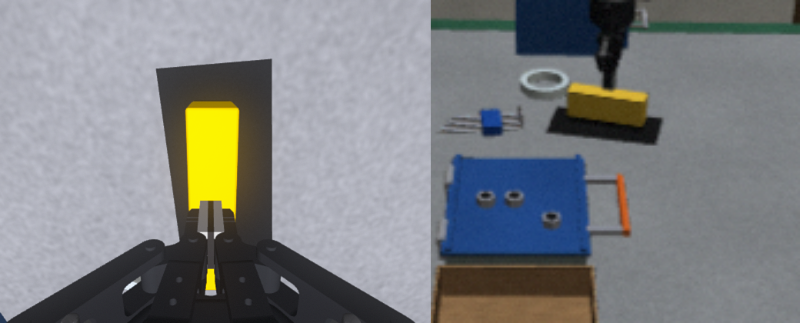

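Run:
```python
from h import *
from cell import robot
for z in (29,45,63,80): print(z,np.round(proj("side",(489,-362,z)),1),np.round(proj("scene",(489,-362,z)),1))
a=robot.capture("scene")["color"][140:240,140:260];b=robot.capture("side")["color"][120:200,250:350]
a=cv2.resize(a,(480,400),interpolation=2);b=cv2.resize(b,(500,400),interpolation=2)
cv2.imwrite("pics/m2.png",cv2.resize(np.hstack([a,b]),(784,320))[:,:,::-1])
s=robot.observe();print(s["position"],s["opening"],s["finger_force"])
```

```text
29 [167.7 306.4] [193.2 200.2]
45 [164.2 306.6] [188.9 199.5]
63 [160.2 306.7] [184.  198.6]
80 [156.4 306.9] [179.3 197.8]
[ 489.02519178 -361.88641651   28.73169346] -0.0032578660119187133 0.0
```

View pics/m2.png

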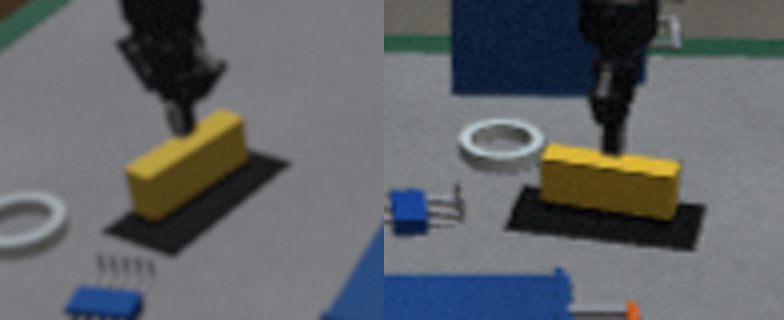

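The pictures show the shut fingertips just above the block top (side pixel ≈ row 158, col 307, i.e. z≈68), about 40 mm behind the reported TCP. So the reported TCP lies roughly 40 mm beyond the real tips. I'll open the fingers, go that much lower, and check the contact.

Request:
apply_moves([
  {"slide": [0, 0, 0], "dr": [0, 0, 0], "gripper": 1},
  {"slide": [0, 0, 0], "dr": [0, 0, 0], "gripper": 1},
  {"slide": [-0.05, 0.15, 0], "dr": [0, 0, 0], "gripper": 1},
  {"slide": [-0.05, 0.15, 0], "dr": [0, 0, 0], "gripper": 1},
  {"slide": [-0.05, 0.15, 0], "dr": [0, 0, 0], "gripper": 1},
])

```text
time_s: 7.17
position: [490.0, -360.4, 28.8]
eef_rot: [0.0, 0.138, 0.99, 0.0]
wrist_force: [0.2, -0.3, 0.3]
opening: 0.708
finger_force: 0.0
```

Request:
apply_moves([
  {"slide": [0, 0, 1.2], "dr": [0, 0, 0], "gripper": 1},
  {"slide": [0, 0, 2.4], "dr": [0, 0, 0], "gripper": 1},
  {"slide": [0, 0, 3.6], "dr": [0, 0, 0], "gripper": 1},
  {"slide": [0, 0, 4.2], "dr": [0, 0, 0], "gripper": 1},
  {"slide": [0, 0, 4.2], "dr": [0, 0, 0], "gripper": 1},
])

```text
time_s: 7.58
position: [488.7, -359.8, -15.6]
eef_rot: [-0.002, 0.138, 0.99, 0.001]
wrist_force: [-0.7, 0.8, -0.6]
opening: 1.001
finger_force: 0.0
```

Request:
apply_moves([
  {"slide": [0, 0, 0], "dr": [0, 0, 0], "gripper": 0.6},
  {"slide": [0, 0, 0], "dr": [0, 0, 0], "gripper": 0.4},
  {"slide": [0, 0, 0], "dr": [0, 0, 0], "gripper": 0.3},
  {"slide": [0, 0, 0], "dr": [0, 0, 0], "gripper": 0.25},
  {"slide": [0, 0, 0], "dr": [0, 0, 0], "gripper": 0.25},
], newtons=50)

```text
time_s: 8.0
position: [490.3, -360.8, -12.6]
eef_rot: [0.0, 0.138, 0.99, -0.0]
wrist_force: [-0.3, -0.1, 0.3]
opening: 0.367
finger_force: 49.9
```

Request:
apply_moves([
  {"slide": [0, 0, -1], "dr": [0, 0, 0], "gripper": 0},
  {"slide": [0, 0, -4], "dr": [0, 0, 0], "gripper": 0},
  {"slide": [0, 0, -8], "dr": [0, 0, 0], "gripper": 0},
  {"slide": [0, 0, -11], "dr": [0, 0, 0], "gripper": 0},
  {"slide": [0, 0, -13], "dr": [0, 0, 0], "gripper": 0},
], newtons=80)

```text
time_s: 8.42
position: [490.4, -361.2, 120.6]
eef_rot: [0.001, 0.138, 0.99, -0.001]
wrist_force: [0.5, -0.8, -3.2]
opening: 0.364
finger_force: 79.5
```

Request:
apply_moves([
  {"slide": [-0.6, 3, 0], "dr": [0, 0, -3.4], "gripper": 0},
  {"slide": [-1.2, 5.9, 0], "dr": [0, 0, -6.8], "gripper": 0},
  {"slide": [-1.9, 8.9, 0], "dr": [0, 0, -10.2], "gripper": 0},
  {"slide": [-2.5, 11.8, 0], "dr": [0, 0, -13.6], "gripper": 0},
  {"slide": [-3.1, 14.8, 0], "dr": [0, 0, -17], "gripper": 0},
])

```text
time_s: 8.83
position: [560.4, -225.5, 117.7]
eef_rot: [0.0, -0.011, 1.0, -0.0]
wrist_force: [0.8, -0.4, -2.2]
opening: 0.364
finger_force: 79.7
```

Request:
apply_moves([
  {"slide": [-1.8, 3.3, 0], "dr": [0, 0, 0], "gripper": 0},
  {"slide": [-3.6, 6.6, 0], "dr": [0, 0, 0], "gripper": 0},
  {"slide": [-5.4, 9.9, 0], "dr": [0, 0, 0], "gripper": 0},
  {"slide": [-7.2, 13.2, 0], "dr": [0, 0, 0], "gripper": 0},
  {"slide": [-7.3, 13.3, 0], "dr": [0, 0, 0], "gripper": 0},
])

```text
time_s: 9.25
position: [634.0, -82.4, 117.1]
eef_rot: [0.001, -0.015, 1.0, 0.002]
wrist_force: [0.1, 0.7, -2.8]
opening: 0.364
finger_force: 80.0
```

Request:
apply_moves([
  {"slide": [0, 0, 0], "dr": [0, 0, 0], "gripper": 0},
  {"slide": [0, 0, 0], "dr": [0, 0, 0], "gripper": 0},
  {"slide": [0, 0, 0], "dr": [0, 0, 0], "gripper": 0},
])

```text
time_s: 9.5
position: [629.8, -93.9, 117.2]
eef_rot: [-0.0, -0.009, 1.0, -0.0]
wrist_force: [0.2, -1.0, -2.5]
opening: 0.365
finger_force: 80.0
```

Run:
```python
from cell import robot
from h import *
s=robot.observe();p=robot.capture("wrist");cv2.imwrite("pics/w3.png",p["color"][:,:,::-1])
print(s["position"],s["eef_rot"],s["joints"].round(2),abs(s["dq"]).max(),s["wrist_force"])
import pickle;pickle.dump(wristcam(p,s),open("w3.pkl","wb"))
```

```text
[629.78460168 -93.86135691 117.1659675 ] [-1.93097418e-04 -8.88257517e-03  9.99960453e-01 -3.94105092e-04] [-0.09  0.59  0.22  1.89 -0.19  0.69  1.83] 0.014581518685341903 [ 0.18088586 -0.98176405 -2.5455028 ]
```

View pics/w3.png

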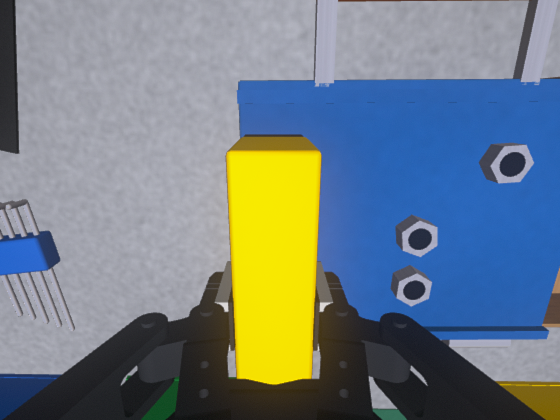

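Run:
```python
from h import *
import pickle
cam=pickle.load(open("w3.pkl","rb"))
for n,r,c,z in [("front corner",81,238,84),("front far",78,555,84),("inner front a",103,240,78),("inner front b",100,550,78),("rear rib front top",327,430,84),("rear rib front top b",326,540,84),("nut1",164,512,91),("n2",238,419,91),("n3",288,412,91),("blk front L",152,228,193),("blk front R",152,320,193)]:
    print(n,back(0,(r,c),z,cam).round(1)[:2])
# block top z from width 32
```

```text
front corner [ 535.2 -116.9]
front far [530.2  78.5]
inner front a [ 548.  -116.5]
inner front b [542.9  83.9]
rear rib front top [713.9  32.1]
rear rib front top b [711.5 119. ]
nut1 [582.6  60. ]
n2 [635.1   8. ]
n3 [674.8   9.1]
blk front L [ 563.8 -109.4]
blk front R [563.3 -79.2]
```

Request:
apply_moves([
  {"slide": [0.2, 0, 1.5], "dr": [0, 0, -0.3], "gripper": 0},
  {"slide": [0.2, 0, 3], "dr": [0, 0, -0.3], "gripper": 0},
  {"slide": [0.2, 0, 4.3], "dr": [0, 0, -0.3], "gripper": 0},
  {"slide": [0.2, 0, 5], "dr": [0, 0, -0.3], "gripper": 0},
  {"slide": [0.2, 0, 5], "dr": [0, 0, -0.3], "gripper": 0},
])

```text
time_s: 9.97
position: [627.4, -93.1, 65.2]
eef_rot: [-0.001, -0.012, 1.0, 0.0]
wrist_force: [-1.0, -0.6, -2.1]
opening: 0.369
finger_force: 80.0
```

Request:
apply_moves([
  {"slide": [0, 0, 0], "dr": [0, 0, 0], "gripper": 0},
  {"slide": [0, 0, 0.1], "dr": [0, 0, 0], "gripper": 0},
  {"slide": [0, 0, 0.2], "dr": [0, 0, 0], "gripper": 0},
  {"slide": [0, 0, 0.3], "dr": [0, 0, 0], "gripper": 0},
  {"slide": [0, 0, 0.3], "dr": [0, 0, 0], "gripper": 0},
])

```text
time_s: 10.38
position: [628.8, -92.2, 64.0]
eef_rot: [0.0, -0.012, 1.0, 0.0]
wrist_force: [0.2, 0.3, -2.1]
opening: 0.362
finger_force: 80.0
```

Request:
apply_moves([
  {"slide": [0, 0, 0.1], "dr": [0, 0, 0], "gripper": 0},
  {"slide": [0, 0, 0.15], "dr": [0, 0, 0], "gripper": 0},
  {"slide": [0, 0, 0.2], "dr": [0, 0, 0], "gripper": 0},
  {"slide": [0, 0, 0.2], "dr": [0, 0, 0], "gripper": 0},
])

```text
time_s: 10.72
position: [628.8, -92.3, 62.5]
eef_rot: [0.0, -0.012, 1.0, 0.0]
wrist_force: [-1.6, 0.8, 5.3]
opening: 0.362
finger_force: 81.0
```

Request:
apply_moves([
  {"slide": [0, 0, 0.05], "dr": [0, 0, 0], "gripper": 0},
  {"slide": [0, 0.4, 0.05], "dr": [0, 0, 0], "gripper": 0},
  {"slide": [0, 1.2, 0.05], "dr": [0, 0, 0], "gripper": 0},
  {"slide": [0, 2.2, 0.05], "dr": [0, 0, 0], "gripper": 0},
  {"slide": [0, 3.2, 0.05], "dr": [0, 0, 0], "gripper": 0},
])

```text
time_s: 11.13
position: [629.0, -62.0, 62.5]
eef_rot: [0.001, -0.012, 1.0, -0.001]
wrist_force: [0.6, -3.6, 5.9]
opening: 0.366
finger_force: 80.9
```

Request:
apply_moves([
  {"slide": [0, 0.8, 0.02], "dr": [0, 0, 0], "gripper": 0},
  {"slide": [0, 1.6, 0.04], "dr": [0, 0, 0], "gripper": 0},
  {"slide": [0, 2.4, 0.04], "dr": [0, 0, 0], "gripper": 0},
  {"slide": [0, 3.2, 0.04], "dr": [0, 0, 0], "gripper": 0},
  {"slide": [0, 4, 0.04], "dr": [0, 0, 0], "gripper": 0},
])

```text
time_s: 11.55
position: [628.4, -22.2, 62.5]
eef_rot: [0.002, -0.012, 1.0, -0.001]
wrist_force: [0.3, -5.2, 9.6]
opening: 0.364
finger_force: 81.4
```

Request:
apply_moves([
  {"slide": [0, 0.8, 0], "dr": [0, 0, 0], "gripper": 0},
  {"slide": [0, 1.6, 0], "dr": [0, 0, 0], "gripper": 0},
  {"slide": [0, 2.4, 0], "dr": [0, 0, 0], "gripper": 0},
  {"slide": [0, 3.2, 0], "dr": [0, 0, 0], "gripper": 0},
  {"slide": [0, 4, 0], "dr": [0, 0, 0], "gripper": 0},
])

```text
time_s: 11.97
position: [627.5, 17.6, 62.5]
eef_rot: [0.002, -0.012, 1.0, -0.001]
wrist_force: [-1.3, -6.0, 9.4]
opening: 0.366
finger_force: 81.3
```

Request:
apply_moves([
  {"slide": [0, 0.8, 0], "dr": [0, 0, 0], "gripper": 0},
  {"slide": [0, 1.6, 0], "dr": [0, 0, 0], "gripper": 0},
  {"slide": [0, 2.4, 0], "dr": [0, 0, 0], "gripper": 0},
  {"slide": [0, 3.2, 0], "dr": [0, 0, 0], "gripper": 0},
  {"slide": [0, 4, 0], "dr": [0, 0, 0], "gripper": 0},
])

```text
time_s: 12.38
position: [626.5, 57.6, 62.5]
eef_rot: [0.002, -0.011, 1.0, -0.001]
wrist_force: [0.5, -6.1, 9.2]
opening: 0.368
finger_force: 81.4
```

Request:
apply_moves([
  {"slide": [0, 0.8, 0], "dr": [0, 0, 0], "gripper": 0},
  {"slide": [0, 1.6, 0], "dr": [0, 0, 0], "gripper": 0},
  {"slide": [0, 2.4, 0], "dr": [0, 0, 0], "gripper": 0},
  {"slide": [0, 3.2, 0], "dr": [0, 0, 0], "gripper": 0},
  {"slide": [0, 4, 0], "dr": [0, 0, 0], "gripper": 0},
])

```text
time_s: 12.8
position: [625.5, 97.6, 62.5]
eef_rot: [0.002, -0.011, 1.0, -0.001]
wrist_force: [-0.2, -5.6, 9.5]
opening: 0.365
finger_force: 81.4
```

Still pressed with about 12 N. Next I'll push past the edge, hold, and look.

Request:
apply_moves([
  {"slide": [0, 0.7, 0], "dr": [0, 0, 0], "gripper": 0},
  {"slide": [0, 1.4, 0], "dr": [0, 0, 0], "gripper": 0},
  {"slide": [0, 2, 0], "dr": [0, 0, 0], "gripper": 0},
  {"slide": [0, 2.6, 0], "dr": [0, 0, 0], "gripper": 0},
  {"slide": [0, 2.6, 0], "dr": [0, 0, 0], "gripper": 0},
])

```text
time_s: 13.22
position: [624.8, 125.4, 62.4]
eef_rot: [0.002, -0.012, 1.0, -0.0]
wrist_force: [-0.3, -0.5, 8.6]
opening: 0.37
finger_force: 81.4
```

Request:
apply_moves([
  {"slide": [0, 0, -3], "dr": [0, 0, 0], "gripper": 0},
  {"slide": [0, 0, -6], "dr": [0, 0, 0], "gripper": 0},
  {"slide": [0, 0, -9], "dr": [0, 0, 0], "gripper": 0},
  {"slide": [0, -2, -12], "dr": [0, 0, 0], "gripper": 0},
  {"slide": [0, -6, -12], "dr": [0, 0, 0], "gripper": 0},
])

```text
time_s: 13.63
position: [627.9, 71.3, 186.3]
eef_rot: [0.004, -0.016, 1.0, 0.002]
wrist_force: [2.9, 0.3, -2.8]
opening: 0.364
finger_force: 80.3
```

Run:
```python
from cell import robot
from h import *
a=robot.capture("side")["color"][160:300,210:390];b=robot.capture("wrist")["color"]
cv2.imwrite("pics/m3.png",cv2.resize(np.hstack([cv2.resize(a,(540,420)),b]),(800,306))[:,:,::-1])
for c in("side","wrist"): print([(d["location"],round(d["conf"],2)) for d in robot.pinpoint(c,"nut0")])
```

```text
[([251.1, 251.1], 0.57), ([251.1, 283.9], 0.56), ([251.5, 263.5], 0.55)]
[([188.7, 357.4], 0.82), ([133.2, 366.9], 0.81), ([221.2, 358.2], 0.73), ([176.2, 396.6], 0.51)]
```

View pics/m3.png

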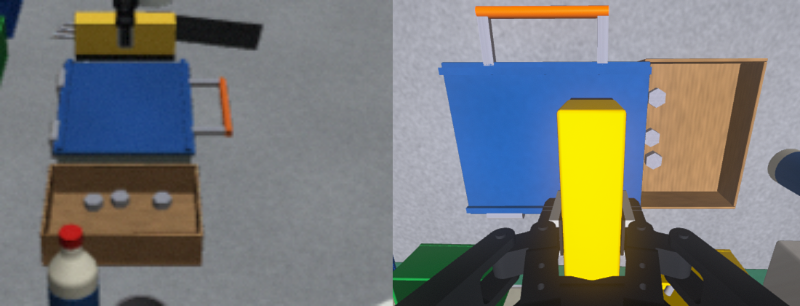

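Request:
apply_moves([
  {"slide": [0.5, -2, 0.4], "dr": [0, 0, 2.6], "gripper": 0},
  {"slide": [1.5, -5, 0.8], "dr": [0, 0, 5.2], "gripper": 0},
  {"slide": [2.6, -8, 1.2], "dr": [0, 0, 7.8], "gripper": 0},
  {"slide": [3.7, -11, 1.6], "dr": [0, 0, 10.4], "gripper": 0},
  {"slide": [4.7, -13.9, 2], "dr": [0, 0, 12.9], "gripper": 0},
])

```text
time_s: 14.25
position: [580.2, -74.6, 160.0]
eef_rot: [-0.001, 0.1, 0.995, 0.0]
wrist_force: [0.4, -0.1, -2.5]
opening: 0.364
finger_force: 80.2
```

Request:
apply_moves([
  {"slide": [0.3, -3, 0.4], "dr": [0, 0, 0], "gripper": 0},
  {"slide": [0.6, -6, 0.8], "dr": [0, 0, 0], "gripper": 0},
  {"slide": [0.9, -9, 1.2], "dr": [0, 0, 0], "gripper": 0},
  {"slide": [1.2, -12, 1.6], "dr": [0, 0, 0], "gripper": 0},
  {"slide": [1.6, -14.6, 2], "dr": [0, 0, 0], "gripper": 0},
])

```text
time_s: 14.67
position: [536.0, -215.3, 140.1]
eef_rot: [-0.0, 0.1, 0.995, 0.0]
wrist_force: [0.4, -1.1, -2.2]
opening: 0.37
finger_force: 80.2
```

Request:
apply_moves([
  {"slide": [0.3, -3, 1.6], "dr": [0, 0, 0], "gripper": 0},
  {"slide": [0.6, -6, 3.2], "dr": [0, 0, 0], "gripper": 0},
  {"slide": [0.9, -9, 4.8], "dr": [0, 0, 0], "gripper": 0},
  {"slide": [1.2, -12, 6.4], "dr": [0, 0, 0], "gripper": 0},
  {"slide": [1.6, -14, 8], "dr": [0, 0, 0], "gripper": 0},
])

```text
time_s: 15.08
position: [492.4, -350.6, 59.6]
eef_rot: [0.0, 0.1, 0.995, -0.0]
wrist_force: [-0.4, -0.9, -2.4]
opening: 0.366
finger_force: 80.2
```

Request:
apply_moves([
  {"slide": [0, 0, 0], "dr": [0, 0, 0], "gripper": 0},
  {"slide": [0, 0, 0], "dr": [0, 0, 0], "gripper": 0},
  {"slide": [0, 0, 0], "dr": [0, 0, 0], "gripper": 0},
])

```text
time_s: 15.33
position: [493.4, -347.2, 60.4]
eef_rot: [-0.0, 0.1, 0.995, 0.001]
wrist_force: [1.0, 0.1, -0.6]
opening: 0.363
finger_force: 80.0
```

Request:
apply_moves([
  {"slide": [0, -0.3, 2], "dr": [0, 0, 0], "gripper": 0},
  {"slide": [0, -0.3, 4], "dr": [0, 0, 0], "gripper": 0},
  {"slide": [0, -0.3, 6], "dr": [0, 0, 0], "gripper": 0},
  {"slide": [0, -0.3, 6.9], "dr": [0, 0, 0], "gripper": 0},
  {"slide": [0, -0.3, 6.9], "dr": [0, 0, 0], "gripper": 0},
])

```text
time_s: 15.75
position: [492.5, -349.3, -9.5]
eef_rot: [-0.001, 0.099, 0.995, 0.001]
wrist_force: [-0.3, 0.3, -1.6]
opening: 0.361
finger_force: 80.2
```

Request:
apply_moves([
  {"slide": [0, 0, 0.1], "dr": [0, 0, 0], "gripper": 0},
  {"slide": [0, 0, 0.2], "dr": [0, 0, 0], "gripper": 0},
  {"slide": [0, 0, 0.25], "dr": [0, 0, 0], "gripper": 0},
  {"slide": [0, 0, 0.25], "dr": [0, 0, 0], "gripper": 0},
])

```text
time_s: 16.08
position: [492.8, -351.6, -9.7]
eef_rot: [0.001, 0.1, 0.995, -0.0]
wrist_force: [0.1, -0.0, -2.8]
opening: 0.364
finger_force: 80.2
```

Request:
apply_moves([
  {"slide": [0, 0, 0.1], "dr": [0, 0, 0], "gripper": 0},
  {"slide": [0, 0, 0.2], "dr": [0, 0, 0], "gripper": 0},
  {"slide": [0, 0, 0.3], "dr": [0, 0, 0], "gripper": 0},
  {"slide": [0, 0, 0.3], "dr": [0, 0, 0], "gripper": 0},
])

```text
time_s: 16.42
position: [492.5, -351.6, -12.5]
eef_rot: [0.0, 0.1, 0.995, -0.0]
wrist_force: [-1.5, 0.8, 9.9]
opening: 0.367
finger_force: 81.6
```

Seated, so I'll release and retreat upward.

Request:
apply_moves([
  {"slide": [0, 0, -0.05], "dr": [0, 0, 0], "gripper": 0.5},
  {"slide": [0, 0, -0.05], "dr": [0, 0, 0], "gripper": 0.7},
  {"slide": [0, 0, -0.05], "dr": [0, 0, 0], "gripper": 0.8},
  {"slide": [0, 0, -0.05], "dr": [0, 0, 0], "gripper": 0.9},
  {"slide": [0, 0, -0.05], "dr": [0, 0, 0], "gripper": 0.9},
])

```text
time_s: 16.83
position: [492.3, -351.4, -13.2]
eef_rot: [-0.0, 0.1, 0.995, -0.0]
wrist_force: [0.2, 0.7, 0.6]
opening: 0.904
finger_force: 0.0
```

Request:
apply_moves([
  {"slide": [0, 0, -2], "dr": [0, 0, 0], "gripper": 0.9},
  {"slide": [0, 0, -5], "dr": [0, 0, 0], "gripper": 0.9},
  {"slide": [0, 0, -8], "dr": [0, 0, 0], "gripper": 0.9},
  {"slide": [0, 0, -12], "dr": [0, 0, 0], "gripper": 0.9},
  {"slide": [0, 0, -16], "dr": [0, 0, 0], "gripper": 0.9},
])

```text
time_s: 17.25
position: [491.6, -351.0, 147.9]
eef_rot: [-0.001, 0.1, 0.995, 0.0]
wrist_force: [0.8, 0.5, -0.4]
opening: 0.903
finger_force: 0.0
```

Run:
```python
from cell import robot
from h import *
s=robot.observe();p=robot.capture("wrist");cam=wristcam(p,s);cv2.imwrite("pics/w4.png",p["color"][:,:,::-1])
H,S,V=cv2.split(cv2.cvtColor(p["color"],cv2.COLOR_RGB2HSV))
m=(H>20)&(H<35)&(S>150)&(V>200);m[:,:180]=0;m[:,380:]=0;m[300:]=0
Q=np.array([back(0,(r,c),63,cam)[:2] for r,c in zip(*np.nonzero(m))],np.float32)
print(cv2.minAreaRect(Q),s["position"],s["eef_rot"],s["joints"])
```

```text
((492.6462097167969, -351.13287353515625), (31.079944610595703, 132.69561767578125), 78.53507232666016) [ 491.59165209 -350.98356923  147.90045517] [-8.32246742e-04  1.00096365e-01  9.94977355e-01  2.95724703e-04] [ 0.31453407  0.52287611  0.31138926  1.93900279 -0.23478794  0.7162877
  2.13551464]
```

Request:
apply_moves([
  {"slide": [0.5, 2, 0], "dr": [0, 0, 6.8], "gripper": 0.53},
  {"slide": [1.1, 4.6, 0], "dr": [0, 0, 13.6], "gripper": 0.53},
  {"slide": [1.7, 7.3, 0], "dr": [0, 0, 20.4], "gripper": 0.53},
  {"slide": [2.4, 10, 0], "dr": [0, 0, 27.2], "gripper": 0.53},
  {"slide": [3, 12.7, 0], "dr": [0, 0, 34], "gripper": 0.53},
], newtons=80)

```text
time_s: 17.72
position: [487.7, -219.8, 146.9]
eef_rot: [0.0, 0.39, 0.921, 0.0]
wrist_force: [0.6, -0.2, -0.1]
opening: 0.532
finger_force: 0.0
```

Request:
apply_moves([
  {"slide": [1.8, 1.6, 0], "dr": [0, 0, 6.8], "gripper": 0.53},
  {"slide": [3.5, 3.3, 0], "dr": [0, 0, 13.6], "gripper": 0.53},
  {"slide": [5.3, 4.9, 0], "dr": [0, 0, 20.4], "gripper": 0.53},
  {"slide": [7, 6.6, 0], "dr": [0, 0, 27.2], "gripper": 0.53},
  {"slide": [8.8, 8.2, 0], "dr": [0, 0, 34], "gripper": 0.53},
])

```text
time_s: 18.13
position: [485.0, -99.5, 146.9]
eef_rot: [0.0, 0.642, 0.767, 0.0]
wrist_force: [0.2, -0.3, 0.6]
opening: 0.532
finger_force: 0.0
```

Request:
apply_moves([
  {"slide": [2.5, 0.4, 0], "dr": [0, 0, 3], "gripper": 0.53},
  {"slide": [5, 0.7, 0], "dr": [0, 0, 6], "gripper": 0.53},
  {"slide": [8, 1.1, 0], "dr": [0, 0, 9.2], "gripper": 0.53},
  {"slide": [10, 1.4, 0], "dr": [0, 0, 9.2], "gripper": 0.53},
  {"slide": [10, 1.4, 0], "dr": [0, 0, 9.2], "gripper": 0.53},
])

```text
time_s: 18.55
position: [480.0, 4.7, 146.3]
eef_rot: [-0.001, 0.697, 0.717, -0.0]
wrist_force: [0.5, 0.6, -0.2]
opening: 0.529
finger_force: 0.0
```

Request:
apply_moves([
  {"slide": [0, 0, 0], "dr": [0, 0, 0], "gripper": 0.53},
  {"slide": [0, 0, 0], "dr": [0, 0, 0], "gripper": 0.53},
  {"slide": [0, 0, 0], "dr": [0, 0, 0], "gripper": 0.53},
])

```text
time_s: 18.8
position: [480.5, -1.0, 147.1]
eef_rot: [0.0, 0.699, 0.715, 0.0]
wrist_force: [0.3, 0.1, -0.3]
opening: 0.531
finger_force: 0.0
```

Run:
```python
from cell import robot
from h import *
s=robot.observe();p=robot.capture("wrist");cam=wristcam(p,s);cv2.imwrite("pics/w5.png",p["color"][:,:,::-1])
H,S,V=cv2.split(cv2.cvtColor(p["color"],cv2.COLOR_RGB2HSV))
m=((H<18)&(S>170)&(V>120)).astype(np.uint8)
n,l,st,_=cv2.connectedComponentsWithStats(m)
for i in range(1,n):
    if st[i,4]<60: continue
    W=np.array([back(0,(r,c),77,cam)[:2] for r,c in zip(*np.nonzero(l==i))])
    print(st[i],W.mean(0).round(1),W.min(0).round(),W.max(0).round())
print(s["position"],s["eef_rot"],s["joints"].round(2),s["opening"],proj(0,(481,0,74),cam))
```

```text
[ 268  118   14  169 2187] [480.9   6.2] [475. -72.] [488.  71.]
[480.53493295  -0.96788404 147.06598173] [2.83987310e-04 6.99405006e-01 7.14725509e-01 6.64052934e-05] [-0.66  0.48  0.78  2.22 -0.57  0.64  0.55] 0.5313310947907262 (np.float64(207.36111894130542), np.float64(274.4781127308683))
```

View pics/w5.png

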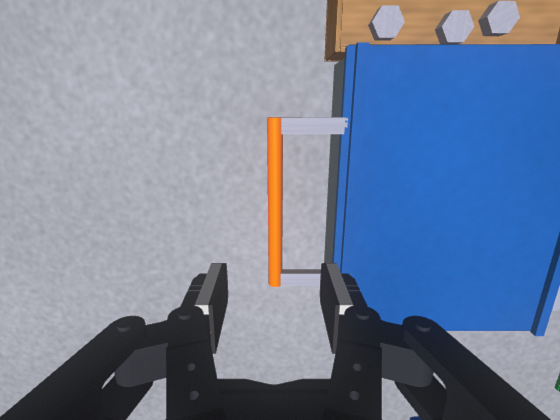

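Request:
apply_moves([
  {"slide": [0, 0.05, 2.5], "dr": [0, 0, 0], "gripper": 0.53},
  {"slide": [0, 0.05, 5], "dr": [0, 0, 0], "gripper": 0.53},
  {"slide": [0, 0.05, 7.5], "dr": [0, 0, 0], "gripper": 0.53},
  {"slide": [0, 0.05, 9.5], "dr": [0, 0, 0], "gripper": 0.53},
  {"slide": [0, 0.05, 10.5], "dr": [0, 0, 0], "gripper": 0.53},
])

```text
time_s: 19.27
position: [480.2, -1.0, 40.0]
eef_rot: [-0.0, 0.7, 0.715, -0.001]
wrist_force: [0.6, 0.2, -0.1]
opening: 0.53
finger_force: 0.0
```

Request:
apply_moves([
  {"slide": [0, 0, 0.8], "dr": [0, 0, 0], "gripper": 0.53},
  {"slide": [0, 0, 1.6], "dr": [0, 0, 0], "gripper": 0.53},
  {"slide": [0, 0, 2.4], "dr": [0, 0, 0], "gripper": 0.53},
  {"slide": [0, 0, 2.9], "dr": [0, 0, 0], "gripper": 0.53},
  {"slide": [0, 0, 2.9], "dr": [0, 0, 0], "gripper": 0.53},
])

```text
time_s: 19.68
position: [480.7, -0.8, 12.2]
eef_rot: [-0.0, 0.7, 0.715, -0.0]
wrist_force: [-0.3, -0.1, 1.1]
opening: 0.534
finger_force: 0.0
```

Request:
apply_moves([
  {"slide": [0, 0, 0], "dr": [0, 0, 0], "gripper": 0.4},
  {"slide": [0, 0, 0], "dr": [0, 0, 0], "gripper": 0.25},
  {"slide": [0, 0, 0], "dr": [0, 0, 0], "gripper": 0.1},
  {"slide": [0, 0, 0], "dr": [0, 0, 0], "gripper": 0},
  {"slide": [0, 0, 0], "dr": [0, 0, 0], "gripper": 0},
], newtons=50)

```text
time_s: 20.1
position: [481.8, 0.0, 13.4]
eef_rot: [0.001, 0.699, 0.715, 0.0]
wrist_force: [1.3, -0.7, 4.3]
opening: 0.121
finger_force: 48.7
```

Request:
apply_moves([
  {"slide": [0, 0, 0], "dr": [0, 0, 0], "gripper": 0},
  {"slide": [0, 0, 0], "dr": [0, 0, 0], "gripper": 0},
])

```text
time_s: 20.27
position: [481.7, 0.0, 13.4]
eef_rot: [0.001, 0.699, 0.715, 0.0]
wrist_force: [1.7, -1.7, 6.2]
opening: 0.123
finger_force: 48.8
```

Run:
```python
import numpy as np
d=60.6;k=.55
P=lambda t:np.array([250*(1-np.cos(t))+d*np.sin(k*t),250*np.sin(t)+d*(1-np.cos(k*t))])
for c in range(5):
    a=np.radians(9*c);f=k*a
    for i in range(1,6):
        t=np.radians(9*c+1.8*i);u,w=(P(t)-P(a))/10
        print([0,round(u*np.cos(f)+w*np.sin(f),2),round(u*np.sin(f)-w*np.cos(f),2)],round(-k*1.8*i,2), end="; ")
    print(P(t).round())
```

```text
[0, np.float64(0.12), np.float64(-0.79)] -0.99; [0, np.float64(0.26), np.float64(-1.57)] -1.98; [0, np.float64(0.42), np.float64(-2.36)] -2.97; [0, np.float64(0.62), np.float64(-3.15)] -3.96; [0, np.float64(0.83), np.float64(-3.93)] -4.95; [ 8. 39.]
[0, np.float64(0.31), np.float64(-0.76)] -0.99; [0, np.float64(0.64), np.float64(-1.52)] -1.98; [0, np.float64(0.99), np.float64(-2.26)] -2.97; [0, np.float64(1.37), np.float64(-3.01)] -3.96; [0, np.float64(1.76), np.float64(-3.74)] -4.95; [23. 78.]
[0, np.float64(0.48), np.float64(-0.69)] -0.99; [0, np.float64(0.99), np.float64(-1.37)] -1.98; [0, np.float64(1.51), np.float64(-2.04)] -2.97; [0, np.float64(2.06), np.float64(-2.69)] -3.96; [0, np.float64(2.62), np.float64(-3.33)] -4.95; [ 43. 116.]
[0, np.float64(0.64), np.float64(-0.58)] -0.99; [0, np.float64(1.29), np.float64(-1.14)] -1.98; [0, np.float64(1.97), np.float64(-1.69)] -2.97; [0, np.float64(2.66), np.float64(-2.22)] -3.96; [0, np.float64(3.36), np.float64(-2.73)] -4.95; [ 68. 151.]
[0, np.float64(0.76), np.float64(-0.43)] -0.99; [0, np.float64(1.54), np.float64(-0.85)] -1.98; [0, np.float64(2.32), np.float64(-1.24)] -2.97; [0, np.float64(3.12), np.float64(-1.61)] -3.96; [0, np.float64(3.93), np.float64(-1.97)] -4.95; [ 99. 182.]
```

Request:
apply_moves([
  {"slide": [0, 0.12, -0.8], "dr": [-1, 0, 0], "gripper": 0},
  {"slide": [0, 0.26, -1.6], "dr": [-2, 0, 0], "gripper": 0},
  {"slide": [0, 0.42, -2.4], "dr": [-3, 0, 0], "gripper": 0},
  {"slide": [0, 0.62, -3.15], "dr": [-4, 0, 0], "gripper": 0},
  {"slide": [0, 0.83, -3.9], "dr": [-5, 0, 0], "gripper": 0},
])

```text
time_s: 20.68
position: [489.9, 0.3, 53.1]
eef_rot: [0.032, 0.698, 0.714, 0.032]
wrist_force: [6.0, -1.2, -4.0]
opening: 0.119
finger_force: 48.5
```

Request:
apply_moves([
  {"slide": [0, 0.31, -0.76], "dr": [-1, 0, 0], "gripper": 0},
  {"slide": [0, 0.64, -1.5], "dr": [-2, 0, 0], "gripper": 0},
  {"slide": [0, 1, -2.26], "dr": [-3, 0, 0], "gripper": 0},
  {"slide": [0, 1.37, -3], "dr": [-4, 0, 0], "gripper": 0},
  {"slide": [0, 1.76, -3.74], "dr": [-5, 0, 0], "gripper": 0},
])

```text
time_s: 21.1
position: [503.1, 0.6, 91.4]
eef_rot: [0.061, 0.696, 0.712, 0.063]
wrist_force: [-0.1, -3.0, -3.0]
opening: 0.119
finger_force: 48.6
```

Request:
apply_moves([
  {"slide": [0, 0.48, -0.7], "dr": [-1, 0, 0], "gripper": 0},
  {"slide": [0, 1, -1.37], "dr": [-2, 0, 0], "gripper": 0},
  {"slide": [0, 1.5, -2.04], "dr": [-3, 0, 0], "gripper": 0},
  {"slide": [0, 2.06, -2.7], "dr": [-4, 0, 0], "gripper": 0},
  {"slide": [0, 2.62, -3.33], "dr": [-5, 0, 0], "gripper": 0},
])

```text
time_s: 21.52
position: [521.2, 1.1, 128.0]
eef_rot: [0.09, 0.693, 0.709, 0.093]
wrist_force: [-10.2, -4.4, 2.5]
opening: 0.118
finger_force: 48.8
```

Request:
apply_moves([
  {"slide": [0, 0.55, -0.65], "dr": [-1, 0, 0], "gripper": 0},
  {"slide": [0, 1.15, -1.25], "dr": [-2, 0, 0], "gripper": 0},
  {"slide": [0, 1.8, -1.8], "dr": [-3, 0, 0], "gripper": 0},
  {"slide": [0, 2.45, -2.3], "dr": [-4, 0, 0], "gripper": 0},
  {"slide": [0, 3.1, -2.8], "dr": [-5, 0, 0], "gripper": 0},
])

```text
time_s: 21.93
position: [544.2, 1.7, 163.0]
eef_rot: [0.12, 0.689, 0.704, 0.124]
wrist_force: [-8.8, -4.0, 2.0]
opening: 0.122
finger_force: 48.7
```

Request:
apply_moves([
  {"slide": [0, 0.7, -0.5], "dr": [-1, 0, 0], "gripper": 0},
  {"slide": [0, 1.4, -1], "dr": [-2, 0, 0], "gripper": 0},
  {"slide": [0, 2.1, -1.45], "dr": [-3, 0, 0], "gripper": 0},
  {"slide": [0, 2.85, -1.85], "dr": [-4, 0, 0], "gripper": 0},
  {"slide": [0, 3.6, -2.2], "dr": [-5, 0, 0], "gripper": 0},
])

```text
time_s: 22.35
position: [572.8, 2.3, 196.8]
eef_rot: [0.152, 0.682, 0.698, 0.155]
wrist_force: [-1.6, -3.8, -2.5]
opening: 0.116
finger_force: 49.0
```

Request:
apply_moves([
  {"slide": [0, 0, 0], "dr": [0, 0, 0], "gripper": 0},
  {"slide": [0, 0, 0], "dr": [0, 0, 0], "gripper": 0},
  {"slide": [0, 0, 0], "dr": [0, 0, 0], "gripper": 0},
  {"slide": [0, 0, 0], "dr": [0, 0, 0], "gripper": 0},
])

```text
time_s: 22.68
position: [572.2, 2.3, 196.4]
eef_rot: [0.151, 0.682, 0.698, 0.155]
wrist_force: [-7.4, -3.4, 5.9]
opening: 0.115
finger_force: 49.6
```

Run:
```python
from cell import robot
from h import *
s=robot.observe();q=s["eef_rot"];R=Ro.from_quat([q[1],q[2],q[3],q[0]]).as_matrix()
b=s["position"]-60.6*R[:,2];v=b-np.array([731.7,0,74]);print(b,np.degrees(np.arctan2(v[2],-v[0])),np.hypot(v[0],v[2]),s["wrist_force"],abs(s["dq"]).max(),s["time_s"])
a=robot.capture("scene")["color"];c=robot.capture("side")["color"]
for cam,im in (("scene",a),("side",c)):
    H,S,V=cv2.split(cv2.cvtColor(im,cv2.COLOR_RGB2HSV));m=((H<14)&(S>190)&(V>120))
    r0,c0=proj(cam,b);r0,c0=int(r0),int(c0);w=np.zeros_like(m);w[r0-40:r0+40,c0-40:c0+40]=1
    ys,xs=np.nonzero(m&w);print(cam,"proj",r0,c0,"bar px",ys.mean(),xs.mean(),len(ys))
cv2.imwrite("pics/m4.png",cv2.resize(np.hstack([a[120:300,200:440],c[120:300,180:420]]),(800,300))[:,:,::-1])
```

```text
[546.57669802   1.64527608 251.33197853] 43.76856198533723 256.3537937037863 [-7.42480364 -3.44534659  5.86659536] 0.0015849554553362595 22.6833
scene proj 151 305 bar px 153.0 302.2105263157895 19
side proj 160 294 bar px 165.56410256410257 294.15384615384613 39
```

View pics/m4.png

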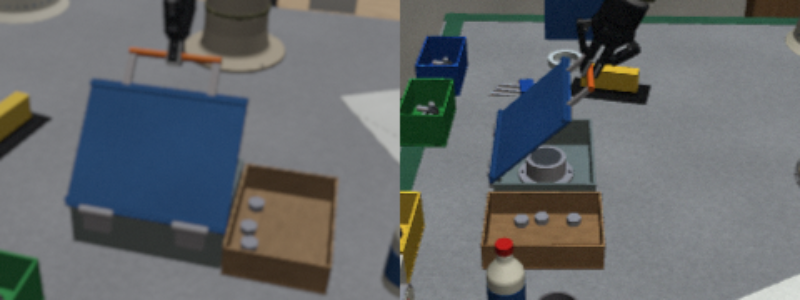

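Request:
apply_moves([
  {"slide": [0, 0.12, -0.1], "dr": [0, 0, 0], "gripper": 0},
  {"slide": [0, 0.24, -0.2], "dr": [0, 0, 0], "gripper": 0},
  {"slide": [0, 0.36, -0.3], "dr": [0, 0, 0], "gripper": 0},
  {"slide": [0, 0.36, -0.3], "dr": [0, 0, 0], "gripper": 0},
  {"slide": [0, 0.36, -0.3], "dr": [0, 0, 0], "gripper": 0},
])

```text
time_s: 23.2
position: [576.4, 2.3, 201.0]
eef_rot: [0.153, 0.682, 0.698, 0.155]
wrist_force: [7.1, -3.2, -9.2]
opening: 0.119
finger_force: 49.3
```

Request:
apply_moves([
  {"slide": [0, 0, 0], "dr": [0, 0, 0], "gripper": 0},
  {"slide": [0, 0, 0], "dr": [0, 0, 0], "gripper": 0},
  {"slide": [0, 0, 0], "dr": [0, 0, 0], "gripper": 0},
  {"slide": [0, 0, 0], "dr": [0, 0, 0], "gripper": 0},
  {"slide": [0, 0, 0], "dr": [0, 0, 0], "gripper": 0},
])

```text
time_s: 23.62
position: [576.3, 2.2, 200.9]
eef_rot: [0.153, 0.682, 0.698, 0.155]
wrist_force: [7.1, -3.2, -9.1]
opening: 0.114
finger_force: 49.3
```

Run:
```python
from cell import robot
from h import *
from scipy.optimize import minimize_scalar
s=robot.observe();print(s["position"],s["wrist_force"],abs(s["dq"]).max(),s["finger_force"])
# lid angle by matching blue outline in scene view: predict lid corners for angles
im=robot.capture("scene")["color"];H,S,V=cv2.split(cv2.cvtColor(im,cv2.COLOR_RGB2HSV))
m=((H>100)&(H<125)&(S>120)).astype(np.uint8);m[:140]=0;m[300:]=0;m[:,:210]=0;m[:,:]*=1;m[:,360:]=0
n,l,st,_=cv2.connectedComponentsWithStats(m);i=1+st[1:,4].argmax();M=l==i
y=.022;ex=np.array([np.cos(y),np.sin(y),0]);ey=np.array([-ex[1],ex[0],0]);h=np.array([730.5,5.5,74])
best=[]
for hx in (-4,-2,0,2):
  for a in np.arange(38,52,.5):
    t=np.radians(a);d=-ex*np.cos(t)+np.array([0,0,np.sin(t)]);nn=ex*np.sin(t)+np.array([0,0,np.cos(t)])
    pts=[h+ex*hx+d*u+ey*v+nn*z for u in(0,200) for v in(-120,120) for z in(-4,4)]
    P=np.array([proj("scene",p)[::-1] for p in pts],np.float32)
    z=np.zeros(M.shape,np.uint8);cv2.fillConvexPoly(z,(cv2.convexHull(P)*16).astype(np.int32),1,shift=4)
    best.append(((z>0)&M).sum()/((z>0)|M).sum());print(end="")
    best[-1]=(best[-1],hx,a)
print(sorted(best)[::-1][:8])
```

```text
[576.2860986    2.24112419 200.89759461] [ 7.14037347 -3.18702072 -9.14504133] 0.001338259855173769 49.27111029624939
[(np.float64(0.9334009894710136), -4, np.float64(40.5)), (np.float64(0.9333502602513647), -4, np.float64(40.0)), (np.float64(0.932917515274949), -4, np.float64(39.5)), (np.float64(0.9317110459931202), -4, np.float64(39.0)), (np.float64(0.9313391392149438), -2, np.float64(41.0)), (np.float64(0.9312089023773394), -4, np.float64(41.0)), (np.float64(0.9311607932297588), -2, np.float64(40.5)), (np.float64(0.9305643226865294), -4, np.float64(41.5))]
```

Run:
```python
from cell import robot
from h import *
from scipy.optimize import minimize
y=.022;ex=np.array([np.cos(y),np.sin(y),0]);ey=np.array([-ex[1],ex[0],0]);h=np.array([730.5,5.5,74])
for cam,(r0,r1,c0,c1) in dict(side=(140,240,226,305),scene=(145,290,210,360)).items():
    im=robot.capture(cam)["color"];H,S,V=cv2.split(cv2.cvtColor(im,cv2.COLOR_RGB2HSV))
    m=((H>100)&(H<125)&(S>120)).astype(np.uint8);w=np.zeros_like(m);w[r0:r1,c0:c1]=1;m*=w
    n,l,st,_=cv2.connectedComponentsWithStats(m);i=1+st[1:,4].argmax();M=(l==i);print(cam,st[i])
    Mf=cv2.GaussianBlur(M.astype(np.float32),(0,0),.7)
    def f(p):
        t=np.radians(p[0]);d=-ex*np.cos(t)+np.array([0,0,np.sin(t)]);nn=ex*np.sin(t)+np.array([0,0,np.cos(t)])
        pts=[h+d*u+ey*v+nn*z for u in(0,200) for v in(-120,120) for z in(-4,4)]+[h+d*u+ey*v+nn*10 for u in(0,8,192,200) for v in(-120,120)]
        P=np.array([proj(cam,q)[::-1] for q in pts],np.float32)+np.float32(p[1:])
        z=np.zeros((M.shape[0]*4,M.shape[1]*4),np.uint8);cv2.fillConvexPoly(z,np.round((cv2.convexHull(P)+.5)*4).astype(np.int32),255)
        z=cv2.resize(z,(M.shape[1],M.shape[0]),interpolation=cv2.INTER_AREA)/255.
        return ((cv2.GaussianBlur(z.astype(np.float32),(0,0),.7)-Mf)**2).sum()
    for a0 in (38,42,46,50):
        r=minimize(lambda p:f([p[0]*5,*p[1:]]),[a0/5,0,0],method="Nelder-Mead",options=dict(initial_simplex=[[a0/5,0,0],[a0/5+.5,0,0],[a0/5,1.5,0],[a0/5,0,1.5]]))
        print(a0,r.x[0]*5,r.x[1:],r.fun)
cv2.imwrite("pics/side9.png",im[:,:,::-1])
```

```text
side [ 233  153   49   77 1818]
38 46.54583418726666 [ 0.58322785 -0.73822515] 111.32051849365234
42 46.54719708485226 [ 0.45689406 -0.42587617] 109.86443328857422
46 46.52250583233082 [ 0.20437356 -0.14290141] 112.95814514160156
50 47.04860054750567 [ 0.91334195 -0.1812729 ] 114.93061065673828
scene [ 240  167  108   93 7422]
38 36.36303129770966 [-2.14033942 -2.48907364] 184.2497100830078
42 34.10369969405139 [-1.68931932 -3.112707  ] 171.872802734375
46 33.9548477745929 [-1.69406831 -3.10375352] 173.50250244140625
50 34.197732501843674 [-1.9530928  -3.29704863] 171.068603515625
```

```bash
python3 -c "
from cell import robot
print(robot.job_done()); s=robot.observe();print(s['time_s'],s['finger_force'])"
```

```text
the job is handed in; nothing more can be done
None
the job is handed in; nothing more can be done
```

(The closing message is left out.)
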